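# Open the touch-latch case and nest the trays in it

### The arm

A 6-joint arm with a two-finger parallel gripper is mounted at the origin on a cart in front of the work surface, level with it; the furniture and walls round the work are solid. World frame = base frame: x ahead of the robot, y to its left, z up, the work surface at z = 0. Lengths are in m, angles in degrees, forces in N, time in s.
With the tool pointing down it reaches from about 0.4 to 0.825 m from the base axis. Payload 7 kg.
Tool frame: the origin (TCP) lies between the finger pads; the fingertips stand 22 mm ahead of it and the grasp point (between the pads) lies 3 mm ahead of it; z points along the fingers, y is the line along which they close (so a half turn about z gives the same grasp; the last joint's range is limited). The gripper opens to 88 mm and grips with 3 to 60 N. Pads are 19 mm wide; open, the fingers measure 130 mm over their backs; the gripper's body (78 mm by 193 mm) begins 47 mm behind the grasp point.
Start: joints at [79.819, 20.546, 0.682, 0, -70.136, -16.507], TCP at [0.303, 0.603, 0.249] pointing down, gripper open.
Joint ranges: [-176.03, 176.03], [-82.01, 121.73], [-58.28, 71.71], [-173.87, 95.51], [-174.79, -0.11], [-173.66, 173.66]. Speed limits (degrees/s): [136.94, 136.94, 172.46, 180, 180, 180].

### API

Orientations are given as [roll, pitch, yaw] about the fixed x, y, z axes, in that order (R = Rz(yaw) Ry(pitch) Rx(roll)).
In Python, from plant import ctrl gives the robot as it stands.
- The arm moves only by the tool apply_moves, never from a script. Its argument "targets" is a list of rows, each an object with "travel": the shift along the tool's x, y, z in mm, a list of three; "roll": the turn about the tool's z in degrees; "jaw": the finger opening in mm, from 0 to 87.6. In form: [{"travel": [tx, ty, tz], "roll": roll, "jaw": jaw}, ...]. A call has 1 to 10 rows; each row shifts and turns the commanded pose from where the row before left it, along the tool's axes as they then stand; what a row does not reach is not made up. A row lasts 1/10 s, in which the tool goes at most 50 mm and 8.59 degrees, less where a joint would pass 70% of its speed; a pose out of reach is approached as far as the arm can. A call with a gripper value outside its range is refused whole. The fingers move at their own pace and stop on an object; the grip force is fixed at half the most. Time passes only in rows, so rows that do not move let the fingers close. It gives the time, the measured TCP pose, the force, the opening and the grip force at its end, in the units of the state.
- ctrl.get_obs(): the state, without advancing time (a new reading comes with each control period).
- ctrl.snapshot(name): name is "side" or "top" or "wrist"; returns the picture (384x512x3 uint8, red, green, blue); there is no depth.
- ctrl.calibration(name): a dict with "K" (3x3 intrinsics, pixels), "dist_coeffs" ([k1, k2, p1, p2, k3] as OpenCV has them; the pictures are not rectified), "extrinsics" (4x4, takes a point from camera to world coordinates); the wrist camera has in their place "hand_eye" (4x4, takes a point from camera to tool coordinates, whose origin is the TCP and whose axes are the flange's). Camera axes: x right, y down, z forward; pixel columns grow to the right and rows downward; lengths in m; the calibration is good to about 2 mm. A picture is of the moment at which its call begins: read the wrist's pose just before it. calibration takes no time and is no camera call.
- ctrl.close_job(): hands the job in; it is judged then, once.
The state is a dict: "clock": time; "joint_pos": joint angles; "qvel": joint speeds; "tau": joint torques, N m; "tool_pos": TCP position; "orientation": TCP orientation; "force": force on the tool from outside, world axes, zero at the start; "moment": the same for the moment, N m; "opening": finger opening in m; "gripper_force": force on a finger pad.
Only numpy, scipy, OpenCV 4.12 (cv2) and the standard library are available. Lean on these libraries where they do the work, as an engineer would, in place of code of your own. Each camera call takes 0.05 s, during which the arm holds its last target. There are 200 camera calls.

### The job

Press the case's lid down at the steel mark on its front tab until the touch latch lets go, then catch the lid: keep the hand on it as it springs up and let it rise gently to its stop, never letting it fly open. With the lid standing fully open, set the large wooden tray down flat on the floor of the case, then the small tray flat in the large tray's long bay, and let go of everything. Leave the oil bottle, the green stone and the scrub brush where they are.

Things in the scene. Friction and masses are not known exactly. Their poses are not given: they have to be found in the camera images.
- case_in (a point): Centre of the inner floor of the plywood case, fixed to the bench. Outside 110 (x) x 228 (y) mm, walls 8 mm; inner floor 94 x 212 mm, 6 mm above the bench; front and side walls end 55 mm above the bench, the rear wall 62 mm. Its x axis points from the front (latch) to the hinged rear, z up. A black latch housing 30 x 50 mm stands out from mid front, below the lid's tab.
- lid_hinge (a point): Middle of the lid's hinge line, which runs along the case's y axis over the rear wall, 53 mm behind the case's centre, 66 mm above the bench. Axes as the case's. The lid is a 7 mm board as large as the case (109 mm from hinge to front edge), the hinge line in mid-thickness; a front tab 56 mm wide reaches to 143 mm from the hinge.
- lid (a joint): Lid angle, rad: 0 latched shut (lid level), to -0.056 pressed in (7 mm at the tab, inner stop), grows as it opens, 1.70 at its stop, a little past upright. Unlatched, a spring drives it fully open and holds it there; it lifts the tab with about 1 N, and if let go it flies up far too fast (above 4 rad/s); keep it under 2.
- press_mark (a point): Centre of the round steel mark (22 mm across) on top of the lid's front tab, the place to press: 127 mm from the hinge line and 3.5 mm above the lid's mid-plane. It moves with the lid; its z axis is the lid's outward normal.
- latch (a joint): Hidden bolt of the touch latch, in m: 0 hooked over the lid's tongue, 0.005 or more let go. Pressing the mark 5 to 6 mm down, with about 6 N, drives it over with a click; it then stays there.
- tray_center (a point): Middle, half-way up its walls (13 mm above its underside), of the large loose wooden tray: 78 (x) x 196 (y) mm, walls 26 mm high and 4 mm thick, 120 g. A cross wall with a raised handle (see tray_handle) parts it into a short bay (+y) and a long bay (-y). It fits the case lengthwise, 8 mm free on each side and 8 mm at each end; which way round does not matter.
- tray_handle (a point): Middle of the large tray's upright handle, which stands across the tray 42 mm to +y of its middle: 12 mm thick (tray's y), 56 mm wide (x); its free part goes from the rim, 26 mm, up to 49 mm above the tray's underside. This point is 37 mm above the underside. Axes as the tray's. To be pinched across its 12 mm.
- tray_bay (a point): Middle of the floor of the large tray's long bay, 4 mm above the tray's underside and 29 mm to -y of its middle: the bay is 70 (x) x 130 (y) mm, 22 mm deep.
- insert_center (a point): Middle, half-way up, of the small loose wooden tray: 56 (x) x 110 (y) mm, walls 20 mm high, with an upright handle across its middle, 12 mm thick (y), 44 mm wide (x), whose free part goes from 20 to 50 mm above the underside. This point lies 25 mm above the underside. 80 g. It fits the long bay, 7 mm free on each side and 10 mm at each end, either way round.
- oil_bottle: Bystander: upright oil bottle, 41 mm across, 126 mm tall, to the left of the case; origin at the centre of its underside.
- green_stone: Bystander: green whetstone 46 (x) x 108 (y) x 22 (z) mm, lying in front of the case, its length pointing away from the robot; origin at the centre of its underside.
- scrub_brush: Bystander: wooden scrub brush 56 (x) x 152 (y) x 46 (z) mm, to the right of the case; origin at the centre of its underside.

How it is judged (in metres and radians):
On the way, in this order (a step that is already met when the one before it is completed fails the run):
1. the lid has been pressed in until the latch let go (value of joint latch above 0.0045 m and value of joint lid below 0.2 rad).
2. the lid stands fully open, at rest against its stop (value of joint lid above 1.5 rad and velocity of joint lid below 0.3 rad/s), for 0.2 s.
3. the large tray lies flat on the floor of the case (z of tray_center in the frame of case_in below 0.019 m and x of tray_center in the frame of case_in between -0.015 and 0.015 m and y of tray_center in the frame of case_in between -0.02 and 0.02 m and angle between tray_center's own z axis and vertical below 0.08 rad and value of joint lid above 1.5 rad), for 0.2 s.
4. the small tray lies flat in the large tray's long bay, in the case (all of step 3 and z of insert_center in the frame of tray_bay below 0.031 m and x of insert_center in the frame of tray_bay between -0.015 and 0.015 m and y of insert_center in the frame of tray_bay between -0.018 and 0.018 m and angle between insert_center's own z axis and vertical below 0.1 rad), for 0.2 s.
At the end, for the whole second after the job is handed in: Lid open past 1.5 rad; large tray flat (0.08 rad) on the case floor (centre under 19 mm above it, within 15 mm across and 20 mm along of the middle); small tray flat (0.1 rad) on the long bay's floor (centre under 31 mm above it, within 15 mm across, 18 mm along of its middle) (all of step 4); the robot touches nothing.
It fails at once if the lid flies up (turns faster than 2.8 rad/s on its way up) (velocity of joint lid above 2.8 rad/s and value of joint lid between 0.12 and 1.45 rad).
It fails at once if the oil bottle is shifted by more than 30 mm or tipped (distance of oil_bottle from where it was at the start of the episode above 0.03 m or angle between oil_bottle's own z axis and vertical above 0.5 rad).
It fails at once if the green stone is shifted by more than 30 mm (distance of green_stone from where it was at the start of the episode above 0.03 m).
It fails at once if the scrub brush is shifted by more than 30 mm (distance of scrub_brush from where it was at the start of the episode above 0.03 m).
It also fails if it takes over 72 s, if anything falls off the work surface, if the arm or the gripper's body presses on something with over 40 N, if the wrist force passes 120 N, or if a joint passes its speed limit or range.

## Working session

There is one attempt and no reset: what is moved stays moved. The work goes in short steps, Python scripts to look and compute and a tool call to move; the robot and the scene stay as the last step left them, time stands still between calls to the robot, and variables do not carry over. Pictures are saved under pics/ and viewed, at most 12 in all, crops included, and the job is handed in when it is done.

Besides the shell and the picture viewer there is one more tool, called after "Call:" as name(argument=value, ...), one argument or row to a line, values as JSON. apply_moves: Moves the arm, as the interface text tells. Its arguments: {"type":"object","properties":{"targets":{"type":"array","items":{"type":"object","properties":{"travel":{"type":"array","items":{"type":"number"}},"roll":{"type":"number"},"jaw":{"type":"number"}}}}},"required":["targets"]}

```bash
mkdir -p pics; ls
cat > h.py <<'E'
import numpy as np, cv2
from plant import ctrl
from scipy.spatial.transform import Rotation as R
def snap(n,f=None):
    o=ctrl.get_obs(); im=ctrl.snapshot(n)
    if f: cv2.imwrite('pics/'+f,im[:,:,::-1])
    return o,im
def cam(n,o=None):
    c=ctrl.calibration(n); K=np.array(c['K']);d=np.array(c['dist_coeffs'])
    if 'extrinsics' in c: return K,d,np.array(c['extrinsics'])
    T=np.eye(4);T[:3,:3]=R.from_euler('xyz',o['orientation'],degrees=True).as_matrix();T[:3,3]=o['tool_pos']
    return K,d,T@np.array(c['hand_eye'])
def ray(n,px,o=None):
    K,d,T=cam(n,o)
    u=cv2.undistortPoints(np.array(px,float).reshape(-1,1,2),K,d).reshape(-1,2)
    v=np.c_[u,np.ones(len(u))]@T[:3,:3].T
    return T[:3,3],v
def onz(n,px,z,o=None):
    c,v=ray(n,px,o); z=np.broadcast_to(z,len(v)); return c+v*((z-c[2])/v[:,2])[:,None]
E
python3 - <<'E'
from h import *
o,a=snap('top','top0.png');_,b=snap('side','side0.png')
print(o)
for n in('top','side'): print(n,np.round(cam(n)[2],3).tolist(),np.round(cam(n)[0],1).tolist())
E
```

```text
pics
{'clock': 0.0, 'joint_pos': array([ 7.98185498e+01,  2.05919251e+01,  6.34319644e-01, -1.99301136e-02,
       -7.01365366e+01, -1.65067080e+01]), 'qvel': array([-0.03831987, -0.02850794, -0.10656201,  0.02930248,  0.00851326,
       -0.05210027]), 'tau': array([ 1.01264664e-03, -5.82710230e+01,  2.93047392e+01,  6.99697226e+00,
        6.80483630e-03, -1.60551522e-04]), 'tool_pos': array([0.30298666, 0.60267208, 0.24762188]), 'orientation': array([ 1.79904414e+02, -8.78750328e-03, -2.66949381e+01]), 'force': array([ 0.87784521, -0.73268405, -0.24077062]), 'moment': array([ 0.04100405, -0.01662654, -0.023527  ]), 'gripper_force': 0.0, 'opening': 0.08740771138517837}
top [[-0.018, -0.995, 0.102, 0.436], [-1.0, 0.02, 0.013, 0.029], [-0.015, -0.102, -0.995, 1.029], [0.0, 0.0, 0.0, 1.0]] [[366.9, 0.0, 255.8], [0.0, 366.9, 193.2], [0.0, 0.0, 1.0]]
side [[0.865, -0.276, 0.419, 0.076], [-0.502, -0.458, 0.734, -0.761], [-0.011, -0.845, -0.535, 0.648], [0.0, 0.0, 0.0, 1.0]] [[479.3, 0.0, 255.5], [0.0, 479.3, 189.5], [0.0, 0.0, 1.0]]
```

View pics/top0.png

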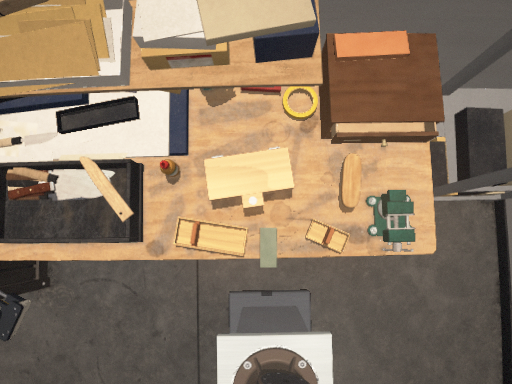

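View pics/side0.png

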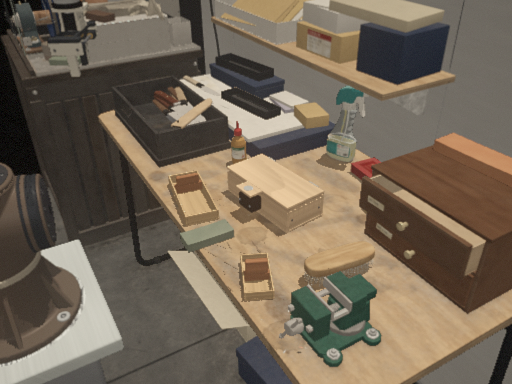

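The top view shows the lid around (250,174) with its mark near (253,200). The large tray is at (211,237) with its brown handle at (195,233), and the small tray is at (327,236). The stone is at (268,247), the brush at (350,180) and the bottle at (169,168). Next I'll get coarse world positions.

Run:
```python
from h import *
im=cv2.imread('pics/top0.png')
px={'mark':((253,200),.0695),'lidBL':((205,153),.0695),'lidBR':((290,148),.0695),'lidFR':((294,188),.0695),'lidFL':((208,199),.0695),'stone':((268,247),.022),'bottle':((169,168),.1),'brush':((350,180),.046),
'handleL':((195,233),.049),'trayTL':((178,219),.026),'trayTR':((247,229),.026),'trayBR':((244,255),.026),'trayBL':((175,245),.026),'insH':((327,236),.05),'i1':((312,220),.02),'i2':((349,235),.02),'i3':((342,252),.02),'i4':((305,236),.02)}
for k,(p,z) in px.items(): print(k,np.round(onz('top',[p],z)[0],3))
c=cv2.resize(im[140:270,150:380],None,fx=3.4,fy=3.4,interpolation=cv2.INTER_CUBIC)
cv2.imwrite('pics/c.png',c)
```

```text
mark [0.517 0.05  0.07 ]
lidBL [0.646 0.176 0.07 ]
lidBR [ 0.654 -0.051  0.07 ]
lidFR [ 0.547 -0.059  0.07 ]
lidFL [0.522 0.168 0.07 ]
stone [0.392 0.012 0.022]
bottle [0.602 0.265 0.1  ]
brush [ 0.568 -0.213  0.046]
handleL [0.433 0.206 0.049]
trayTL [0.472 0.258 0.026]
trayTR [0.442 0.068 0.026]
trayBR [0.372 0.078 0.026]
trayBL [0.402 0.266 0.026]
insH [ 0.419 -0.145  0.05 ]
i1 [ 0.463 -0.11   0.02 ]
i2 [ 0.42  -0.211  0.02 ]
i3 [ 0.374 -0.19   0.02 ]
i4 [ 0.42 -0.09  0.02]
```

View pics/c.png

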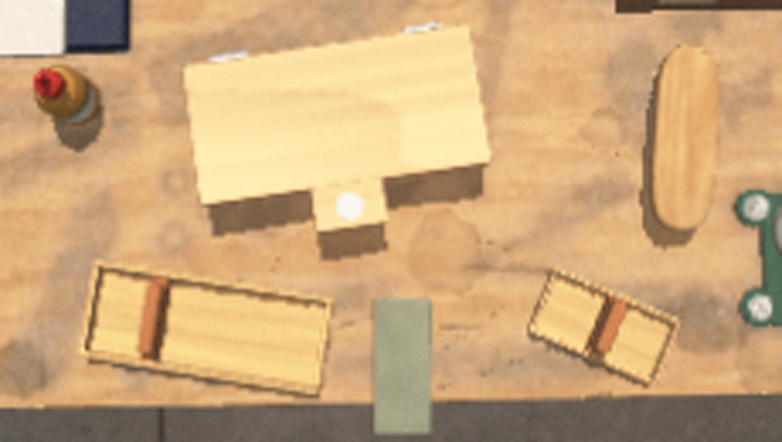

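Run:
```python
from h import *
u=lambda *p:[(a/3.4+150-.35,b/3.4+140-.35) for a,b in p]
L=onz('top',u((185,66),(467,27),(488,162),(205,204)),.0695);print(np.round(L,3)[:,:2].tolist())
m=onz('top',u((349,207)),.0695)[0];print('mark',m)
def yaw(a,b): d=b-a; return np.degrees(np.arctan2(-d[0],d[1])), np.hypot(*d[:2])
print('lid',yaw(L[1],L[0]),yaw(L[2],L[3]))
a=onz('top',u((161,278),(149,357)),.049);print('H',a.mean(0),np.degrees(np.arctan2(*(a[0]-a[1])[1::-1])),a)
T=onz('top',u((330,299),(97,265),(320,395),(84,354)),.026);print('tray',T.mean(0),yaw(T[0],T[1]),yaw(T[2],T[3]))
a=onz('top',u((617,299),(599,354)),.05);print('I',a.mean(0),np.degrees(np.arctan2(*(a[0]-a[1])[1::-1])),a)
T=onz('top',u((679,320),(552,270),(652,383),(530,332)),.02);print('ins',T.mean(0),yaw(T[0],T[1]),yaw(T[2],T[3]))
def tri(p,q):
    A=[];B=[]
    (c1,v1),(c2,v2)=ray('top',[p]),ray('side',[q]);v1=v1[0];v2=v2[0]
    s=np.linalg.lstsq(np.c_[v1,-v2],c2-c1,rcond=None)[0]
    return c1+s[0]*v1,c2+s[1]*v2
print('shelf',tri((321,83),(447,77)))
```

```text
[[0.629, 0.178], [0.655, -0.043], [0.549, -0.057], [0.52, 0.163]]
mark [0.51582347 0.05146015 0.0695    ]
lid (np.float64(6.769745806646847), np.float64(0.22315558932448662)) (np.float64(7.362513938293899), np.float64(0.2214490906287839))
H [0.43342087 0.20583754 0.049     ] -8.9790120150172 [[0.46425742 0.20096509 0.049     ]
 [0.40258431 0.21071    0.049     ]]
tray [0.42412736 0.16797689 0.026     ] (np.float64(-9.20390119309763), np.float64(0.19057607484767722)) (np.float64(-10.538762225443826), np.float64(0.19274239435486445))
I [ 0.41993266 -0.14864234  0.05      ] -20.154933593674162 [[ 0.44114238 -0.15642706  0.05      ]
 [ 0.39872294 -0.14085762  0.05      ]]
ins [ 0.41971714 -0.15027698  0.02      ] (np.float64(-22.69361870163593), np.float64(0.10986702160108475)) (np.float64(-23.84753627186297), np.float64(0.10593621956026676))
shelf (array([ 0.74178861, -0.10210353,  0.29228375]), array([ 0.82352427, -0.18211664,  0.3404353 ]))
```

Call:
apply_moves(
  targets=[
    {"travel": [0,0,0],"roll": -8.5,"jaw": 0},
    {"travel": [0,0,0],"roll": -8.5,"jaw": 0},
    {"travel": [0,0,0],"roll": -8.5,"jaw": 0},
    {"travel": [0,0,0],"roll": -8.2,"jaw": 0},
    {"travel": [12,48,0],"roll": 0,"jaw": 0},
    {"travel": [12,48,0],"roll": 0,"jaw": 0},
    {"travel": [12,48,0],"roll": 0,"jaw": 0},
    {"travel": [12,48,0],"roll": 0,"jaw": 0},
    {"travel": [12,48,0],"roll": 0,"jaw": 0},
    {"travel": [12,48,0],"roll": 0,"jaw": 0},
  ],
)

```text
clock: 1.1
tool_pos: [0.4099, 0.3239, 0.2484]
orientation: [180.0, 0.0, 7.0]
force: [0.9, 0.3, -0.0]
opening: 0.013
gripper_force: 0.0
```

Call:
apply_moves(
  targets=[
    {"travel": [12,48,0],"roll": 0,"jaw": 0},
    {"travel": [12,48,0],"roll": 0,"jaw": 0},
    {"travel": [12,48,0],"roll": 0,"jaw": 0},
    {"travel": [12,48,0],"roll": 0,"jaw": 0},
    {"travel": [12,48,0],"roll": 0,"jaw": 0},
    {"travel": [12,46,0],"roll": 0,"jaw": 0},
    {"travel": [0,0,0],"roll": 0,"jaw": 0},
  ],
)

```text
clock: 1.8
tool_pos: [0.5169, 0.0464, 0.2481]
orientation: [179.9, 0.1, 6.7]
force: [-0.1, 0.4, 0.2]
opening: 0.0003
gripper_force: 0.0
```

Run:
```python
from h import *
o,im=snap('wrist','w1.png')
print(o['tool_pos'],o['orientation'],o['force'])
```

```text
[0.51692575 0.04638109 0.24806488] [1.79948995e+02 6.48932511e-02 6.70429450e+00] [-0.09232475  0.39923076  0.15143561]
```

View pics/w1.png

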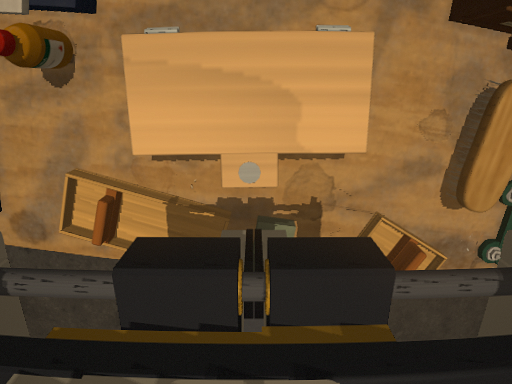

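The wrist view shows the mark at (249,173) and the lid corners at (123,34), (374,32), (367,153) and (131,155). Parts of both trays are also visible.

Run:
```python
from h import *
o=ctrl.get_obs()
p=onz('wrist',[(249.5,173.5),(123,34),(374,32),(367,153),(131,155)],.0695,o);print(np.round(p,4))
c=p[1:].mean(0);print('center',c)
for a,b in((2,1),(3,4)):
  d=p[b]-p[a];print(np.degrees(np.arctan2(-d[0],d[1])),np.hypot(*d[:2]))
D=p[0]-o['tool_pos'];Rm=R.from_euler('xyz',o['orientation'],degrees=True).as_matrix();print(Rm.T@D)
```

```text
[[ 0.5141  0.0513  0.0695]
 [ 0.6293  0.1786  0.0695]
 [ 0.6571 -0.044   0.0695]
 [ 0.5481 -0.0599  0.0695]
 [ 0.5192  0.1684  0.0695]]
center [0.58844201 0.06079883 0.0695    ]
7.119536792324464 0.2243698037905372
7.226148384433932 0.2301534813216409
[-0.00179054 -0.00341144  0.17853151]
```

Call:
apply_moves(
  targets=[
    {"travel": [-2,-4,40],"roll": -0.4,"jaw": 0},
    {"travel": [0,0,40],"roll": 0,"jaw": 0},
    {"travel": [0,0,40],"roll": 0,"jaw": 0},
    {"travel": [0,0,25],"roll": 0,"jaw": 0},
    {"travel": [0,0,6],"roll": 0,"jaw": 0},
    {"travel": [0,0,0],"roll": 0,"jaw": 0},
    {"travel": [0,0,0],"roll": 0,"jaw": 0},
  ],
)

```text
clock: 2.55
tool_pos: [0.5145, 0.0555, 0.0989]
orientation: [-180.0, -0.1, 7.5]
force: [0.6, 0.1, 0.3]
opening: 0.0003
gripper_force: 0.0
```

Call:
apply_moves(
  targets=[
    {"travel": [0,0,1],"roll": 0,"jaw": 0},
    {"travel": [0,0,1],"roll": 0,"jaw": 0},
    {"travel": [0,0,1],"roll": 0,"jaw": 0},
    {"travel": [0,0,1],"roll": 0,"jaw": 0},
    {"travel": [0,0,1],"roll": 0,"jaw": 0},
    {"travel": [0,0,1],"roll": 0,"jaw": 0},
    {"travel": [0,0,0],"roll": 0,"jaw": 0},
  ],
)

```text
clock: 3.25
tool_pos: [0.5137, 0.0546, 0.0915]
orientation: [180.0, 0.0, 7.4]
force: [-0.6, 0.4, 1.4]
opening: 0.0002
gripper_force: 0.6
```

Call:
apply_moves(
  targets=[
    {"travel": [0,3,-1],"roll": 0,"jaw": 0},
    {"travel": [0,0,1],"roll": 0,"jaw": 0},
    {"travel": [0,0,1],"roll": 0,"jaw": 0},
    {"travel": [0,0,1],"roll": 0,"jaw": 0},
    {"travel": [0,0,1],"roll": 0,"jaw": 0},
    {"travel": [0,0,1],"roll": 0,"jaw": 0},
  ],
)

```text
clock: 3.85
tool_pos: [0.5142, 0.0514, 0.088]
orientation: [180.0, -0.0, 7.4]
force: [-1.6, -1.8, 8.4]
opening: 0.0005
gripper_force: 3.5
```

Call:
apply_moves(
  targets=[
    {"travel": [0,0,0.7],"roll": 0,"jaw": 0},
    {"travel": [0,0,0.5],"roll": 0,"jaw": 0},
  ],
)

```text
clock: 4.05
tool_pos: [0.5142, 0.0515, 0.0867]
orientation: [180.0, -0.0, 7.4]
force: [-0.7, -2.1, 6.0]
opening: 0.0003
gripper_force: 2.9
```

Call:
apply_moves(
  targets=[
    {"travel": [0,0,0.6],"roll": 0,"jaw": 0},
  ],
)

```text
clock: 4.15
tool_pos: [0.5142, 0.0515, 0.0861]
orientation: [180.0, -0.0, 7.4]
force: [-0.8, -1.1, 6.6]
opening: 0.0003
gripper_force: 3.0
```

Call:
apply_moves(
  targets=[
    {"travel": [0,0,0.7],"roll": 0,"jaw": 0},
    {"travel": [0,0,0],"roll": 0,"jaw": 0},
  ],
)

```text
clock: 4.35
tool_pos: [0.5142, 0.0515, 0.0853]
orientation: [180.0, -0.0, 7.4]
force: [-0.3, -2.2, 4.2]
opening: 0.0006
gripper_force: 2.1
```

Call:
apply_moves(
  targets=[
    {"travel": [0,0,0.6],"roll": 0,"jaw": 0},
    {"travel": [0,0,0],"roll": 0,"jaw": 0},
  ],
)

```text
clock: 4.55
tool_pos: [0.5142, 0.0515, 0.0848]
orientation: [180.0, -0.0, 7.4]
force: [-2.2, -2.9, 6.2]
opening: 0.0005
gripper_force: 3.2
```

Run:
```python
import numpy as np
w=9.5;px,pz=-127.,-6.5
for t in np.arange(0,1.53,.08):
    r=max(136.5-12*t,122);c=np.array([-np.cos(t),np.sin(t)])*r+3.5*np.array([np.sin(t),np.cos(t)])
    x=c[0]+w;z=c[1]-3.5;print(round(t,2),'d',round(x-px,1),round(z-pz,1),'abs',round(x,1),round(z,1));px,pz=x,z
```

```text
0.0 d 0.0 6.5 abs -127.0 0.0
0.08 d 1.7 10.8 abs -125.3 10.8
0.16 d 2.5 10.6 abs -122.8 21.4
0.24 d 3.3 10.3 abs -119.5 31.7
0.32 d 4.1 9.9 abs -115.3 41.6
0.4 d 4.9 9.5 abs -110.4 51.0
0.48 d 5.6 9.0 abs -104.8 60.0
0.56 d 6.3 8.4 abs -98.6 68.4
0.64 d 6.9 7.8 abs -91.7 76.2
0.72 d 7.4 7.2 abs -84.3 83.4
0.8 d 7.9 6.5 abs -76.4 90.0
0.88 d 8.4 5.8 abs -68.0 95.8
0.96 d 8.7 5.1 abs -59.3 100.9
1.04 d 9.0 4.3 abs -50.3 105.2
1.12 d 9.3 3.6 abs -41.0 108.8
1.2 d 9.5 2.8 abs -31.5 111.6
1.28 d 9.4 2.8 abs -22.1 114.4
1.36 d 9.5 2.2 abs -12.6 116.5
1.44 d 9.7 1.4 abs -2.9 117.9
1.52 d 9.7 0.6 abs 6.8 118.5
```

Call:
apply_moves(
  targets=[
    {"travel": [0,0,-3],"roll": 0,"jaw": 0},
    {"travel": [0,0,-4],"roll": 0,"jaw": 0},
    {"travel": [1,0,-6],"roll": 0,"jaw": 0},
    {"travel": [1,0,-6],"roll": 0,"jaw": 0},
    {"travel": [2,0,-10],"roll": 0,"jaw": 0},
    {"travel": [0,0,0],"roll": 0,"jaw": 0},
  ],
)

```text
clock: 5.15
tool_pos: [0.5193, 0.0526, 0.1152]
orientation: [-180.0, -0.2, 7.4]
force: [-0.1, -0.5, 0.6]
opening: 0.0003
gripper_force: 0.5
```

Run:
```python
from h import *
o,im=snap('wrist','w2.png')
```

```text
(no output)
```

View pics/w2.png

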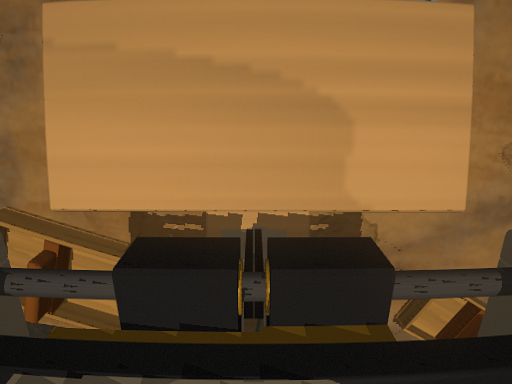

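The lid fills the wrist view. Its front edge runs from (50,210) to (466,210) and its rear edge from (43,4) to (474,4). The known 228 mm width gives me the edge heights.

Run:
```python
from h import *
o=ctrl.get_obs()
for q in ([(50,210),(466,210)],[(43,4),(474,4)]):
  for z in(.06,.07,.08,.09,.1):
    p=onz('wrist',q,z,o);print(z,np.hypot(*(p[0]-p[1])[:2]),p.mean(0))
```

```text
0.06 0.2662077703192818 [0.52618001 0.05002777 0.06      ]
0.07 0.2523462534830324 [0.52994267 0.05067927 0.07      ]
0.08 0.2384847366467831 [0.53370533 0.05133077 0.08      ]
0.09 0.22462321981053376 [0.53746799 0.05198228 0.09      ]
0.1 0.21076170297428437 [0.54123065 0.05263378 0.1       ]
0.06 0.23674081700800065 [0.64554001 0.06574438 0.06      ]
0.07 0.2244136530907041 [0.64308756 0.06557751 0.07      ]
0.08 0.2120864891734075 [0.64063511 0.06541064 0.08      ]
0.09 0.19975932525611093 [0.63818266 0.06524378 0.09      ]
0.1 0.18743216133881435 [0.63573021 0.06507691 0.1       ]
```

Call:
apply_moves(
  targets=[
    {"travel": [3,0,-8],"roll": 0,"jaw": 0},
    {"travel": [4.1,0,-9.9],"roll": 0,"jaw": 0},
    {"travel": [4.9,0,-9.5],"roll": 0,"jaw": 0},
    {"travel": [5.6,0,-9],"roll": 0,"jaw": 0},
    {"travel": [6.3,0,-8.4],"roll": 0,"jaw": 0},
    {"travel": [6.9,0,-7.8],"roll": 0,"jaw": 0},
    {"travel": [7.4,0,-7.2],"roll": 0,"jaw": 0},
    {"travel": [7.9,0,-6.5],"roll": 0,"jaw": 0},
    {"travel": [8.4,0,-5.8],"roll": 0,"jaw": 0},
    {"travel": [8.7,0,-5.1],"roll": 0,"jaw": 0},
  ],
)

```text
clock: 6.2
tool_pos: [0.5815, 0.0604, 0.191]
orientation: [180.0, -0.0, 7.4]
force: [-0.0, 0.8, 1.3]
opening: 0.0001
gripper_force: 0.4
```

Run:
```python
from h import *
o,im=snap('side')
print(o['force'],o['tool_pos'])
cv2.imwrite('pics/s2.png',cv2.resize(im[20:260,150:460,::-1],None,fx=2.4,fy=2.4))
```

```text
[-0.0046052   0.78290512  1.30589966] [0.58151456 0.06044971 0.19104651]
```

View pics/s2.png

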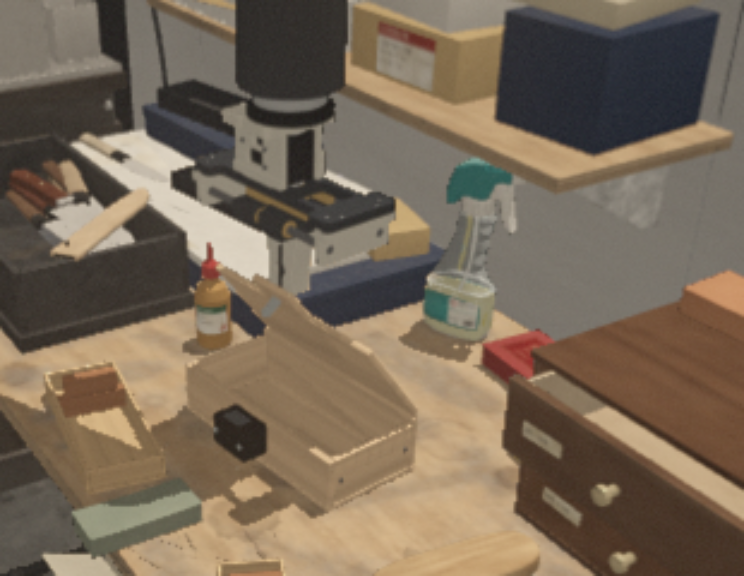

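The lid is held half open under the fingertip, and the shelf's front-right corner shows at side pixel (383,98). I'll check clearance to the shelf.

Run:
```python
from h import *
(c1,v1),(c2,v2)=ray('top',[(321,83)]),ray('side',[(383,98)]);v1=v1[0];v2=v2[0]
s=np.linalg.lstsq(np.c_[v1,-v2],c2-c1,rcond=None)[0];print(c1+s[0]*v1,c2+s[1]*v2)
```

```text
[ 0.74355384 -0.10286037  0.28802969] [ 0.7454002  -0.10419461  0.28903321]
```

Call:
apply_moves(
  targets=[
    {"travel": [9,0,-4.3],"roll": 0,"jaw": 0},
    {"travel": [9.3,0,-3.6],"roll": 0,"jaw": 0},
    {"travel": [9.5,0,-2.8],"roll": 0,"jaw": 0},
    {"travel": [9.4,0,-2.8],"roll": 0,"jaw": 0},
    {"travel": [9.5,0,-2.2],"roll": 0,"jaw": 0},
    {"travel": [9,0,-1.4],"roll": 0,"jaw": 0},
    {"travel": [8,0,-0.6],"roll": 0,"jaw": 0},
    {"travel": [6,0,0],"roll": 0,"jaw": 0},
    {"travel": [0,0,0],"roll": 0,"jaw": 0},
  ],
)

```text
clock: 7.15
tool_pos: [0.6505, 0.0694, 0.2079]
orientation: [180.0, 0.0, 7.4]
force: [-0.0, -0.1, 0.6]
opening: 0.0005
gripper_force: 0.4
```

Call:
apply_moves(
  targets=[
    {"travel": [4,0,0],"roll": 0,"jaw": 0},
    {"travel": [4,0,0],"roll": 0,"jaw": 0},
    {"travel": [2,0,-5],"roll": 0,"jaw": 0},
    {"travel": [1,0,-8],"roll": 0,"jaw": 0},
    {"travel": [0,0,-10],"roll": 0,"jaw": 0},
    {"travel": [0,0,-15],"roll": 0,"jaw": 0},
    {"travel": [0,0,-15],"roll": 0,"jaw": 0},
    {"travel": [0,0,0],"roll": 0,"jaw": 0},
    {"travel": [0,0,0],"roll": 0,"jaw": 0},
    {"travel": [0,0,0],"roll": 0,"jaw": 0},
  ],
)

```text
clock: 8.15
tool_pos: [0.6602, 0.0707, 0.2609]
orientation: [-180.0, 0.1, 7.4]
force: [0.6, -0.7, -0.6]
opening: 0.0007
gripper_force: 0.0
```

Call:
apply_moves(
  targets=[
    {"travel": [-34.6,-27.2,0],"roll": 0,"jaw": 0},
    {"travel": [-34.6,-27.2,0],"roll": 0,"jaw": 0},
    {"travel": [-34.6,-27.2,0],"roll": 0,"jaw": 30},
    {"travel": [-34.6,-27.2,0],"roll": 0,"jaw": 30},
    {"travel": [-34.6,-27.2,0],"roll": 0,"jaw": 30},
    {"travel": [-34.6,-27.2,0],"roll": 0,"jaw": 30},
    {"travel": [0,0,0],"roll": 8.4,"jaw": 30},
    {"travel": [0,0,0],"roll": 8.3,"jaw": 30},
    {"travel": [0,0,0],"roll": 0,"jaw": 30},
  ],
)

```text
clock: 9.05
tool_pos: [0.4332, 0.206, 0.2611]
orientation: [180.0, 0.0, -9.4]
force: [-0.3, -0.7, 0.2]
opening: 0.03
gripper_force: 0.0
```

Run:
```python
from h import *
o,im=snap('wrist','w3.png');print(o['tool_pos'],o['orientation'])
```

```text
[0.43319513 0.20595737 0.26107329] [ 1.79978220e+02  2.37606241e-02 -9.35320793e+00]
```

View pics/w3.png

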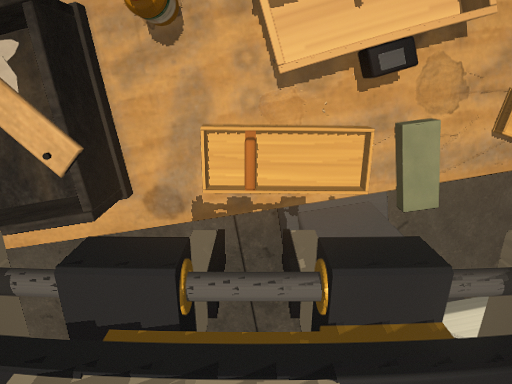

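The handle top is at about (250,160), running from (251,131) to (250,189). The tray rim runs from (201,127) to (375,130). The case behind stands open.

Run:
```python
from h import *
o=ctrl.get_obs();im=cv2.imread('pics/w3.png')
h=cv2.cvtColor(im,cv2.COLOR_BGR2HSV)[125:196,225:275]
m=((h[...,0]<13)&(h[...,1]>120)).astype(np.uint8)
n,l,s,c=cv2.connectedComponentsWithStats(m);k=1+s[1:,4].argmax();print(s[k]+[225,125,0,0,0],c[k]+[225,125])
p=c[k]+[225,125]
Rm=R.from_euler('xyz',o['orientation'],degrees=True).as_matrix()
for q,z in((p,.049),((201,127),.026),((375,130),.026),((368,193),.026),((202,192),.026)):
  w=onz('wrist',[q],z,o)[0];print(np.round(w,4),np.round(Rm.T@(w-o['tool_pos']),4))
```

```text
Traceback (most recent call last):
ValueError: attempt to get argmax of an empty sequence
```

Run:
```python
from h import *
o=ctrl.get_obs();im=cv2.imread('pics/w3.png')
print(im[160,240:264].tolist())
Rm=R.from_euler('xyz',o['orientation'],degrees=True).as_matrix()
for q,z in(((251,160),.049),((201,127),.026),((375,130),.026),((368,193),.026),((202,192),.026)):
  w=onz('wrist',[q],z,o)[0];print(np.round(w,4),np.round(Rm.T@(w-o['tool_pos']),4))
```

```text
[[74, 155, 219], [75, 155, 218], [75, 155, 219], [76, 155, 218], [59, 124, 179], [37, 89, 154], [39, 100, 173], [43, 108, 186], [45, 109, 188], [45, 110, 191], [44, 105, 185], [43, 105, 182], [42, 104, 180], [42, 99, 171], [35, 87, 150], [29, 64, 99], [51, 103, 145], [79, 166, 230], [80, 162, 225], [77, 158, 223], [79, 161, 223], [79, 160, 223], [79, 160, 223], [78, 160, 223]]
[0.4382 0.2071 0.049 ] [ 0.0045 -0.0022  0.212 ]
[0.4792 0.2571 0.026 ] [ 0.0372 -0.058   0.235 ]
[0.4457 0.0644 0.026 ] [0.0345 0.1376 0.2351]
[0.3721 0.0769 0.026 ] [-0.0402  0.1369  0.2351]
[0.4045 0.2713 0.026 ] [-0.0389 -0.0602  0.235 ]
```

Call:
apply_moves(
  targets=[
    {"travel": [0,-3,40],"roll": 0.6,"jaw": 30},
    {"travel": [0,0,40],"roll": 0,"jaw": 30},
    {"travel": [0,0,40],"roll": 0,"jaw": 30},
    {"travel": [0,0,40],"roll": 0,"jaw": 30},
    {"travel": [0,0,30],"roll": 0,"jaw": 30},
    {"travel": [0,0,20],"roll": 0,"jaw": 30},
    {"travel": [0,0,10],"roll": 0,"jaw": 30},
    {"travel": [0,0,0],"roll": 0,"jaw": 10},
    {"travel": [0,0,0],"roll": 0,"jaw": 0},
    {"travel": [0,0,0],"roll": 0,"jaw": 0},
  ],
)

```text
clock: 10.1
tool_pos: [0.435, 0.2093, 0.0425]
orientation: [-179.9, -0.1, -9.8]
force: [-0.7, -0.7, 0.5]
opening: 0.0121
gripper_force: 30.1
```

Call:
apply_moves(
  targets=[
    {"travel": [0,0,0],"roll": 0,"jaw": 0},
    {"travel": [0,0,0],"roll": 0,"jaw": 0},
    {"travel": [0,0,0],"roll": 0,"jaw": 0},
  ],
)

```text
clock: 10.4
tool_pos: [0.4349, 0.2094, 0.0424]
orientation: [-179.9, -0.1, -9.8]
force: [-0.9, 0.5, 6.6]
opening: 0.0116
gripper_force: 30.0
```

Call:
apply_moves(
  targets=[
    {"travel": [0,0,-10],"roll": 0,"jaw": 0},
    {"travel": [0,0,-20],"roll": 0,"jaw": 0},
    {"travel": [0,0,-30],"roll": 0,"jaw": 0},
    {"travel": [0,0,-30],"roll": 0,"jaw": 0},
    {"travel": [0,0,-30],"roll": 0,"jaw": 0},
    {"travel": [0,0,0],"roll": -5,"jaw": 0},
    {"travel": [0,0,0],"roll": -7,"jaw": 0},
    {"travel": [0,0,0],"roll": -5,"jaw": 0},
    {"travel": [0,0,0],"roll": 0,"jaw": 0},
  ],
)

```text
clock: 11.3
tool_pos: [0.4341, 0.2086, 0.162]
orientation: [-180.0, -0.0, 7.2]
force: [-1.0, -0.3, -1.6]
opening: 0.0117
gripper_force: 30.0
```

Call:
apply_moves(
  targets=[
    {"travel": [13.6,12.5,0],"roll": 0,"jaw": 0},
    {"travel": [27.2,25,0],"roll": 0,"jaw": 0},
    {"travel": [27.2,25,0],"roll": 0,"jaw": 0},
    {"travel": [27.2,25,0],"roll": 0,"jaw": 0},
    {"travel": [27.2,25,0],"roll": 0,"jaw": 0},
    {"travel": [13.6,12.5,0],"roll": 0,"jaw": 0},
    {"travel": [0,0,0],"roll": 0,"jaw": 0},
    {"travel": [0,0,0],"roll": 0,"jaw": 0},
  ],
)

```text
clock: 12.1
tool_pos: [0.5844, 0.1011, 0.1611]
orientation: [180.0, 0.1, 6.9]
force: [-0.4, -1.1, -1.3]
opening: 0.0119
gripper_force: 30.0
```

Run:
```python
from h import *
o,im=snap('wrist','w4.png');print(o['tool_pos'],o['orientation'],o['opening'])
_,b=snap('side')
c=cv2.resize(b[60:260,150:400,::-1],(500,400));cv2.imwrite('pics/v4.png',np.hstack([cv2.resize(im[:,:,::-1],(300,225)),np.zeros((225,1,3),np.uint8)]) if 0 else c)
```

```text
[0.58442481 0.10108956 0.16107595] [1.79991702e+02 5.76693704e-02 6.93120793e+00] 0.01192646609527068
```

View pics/w4.png

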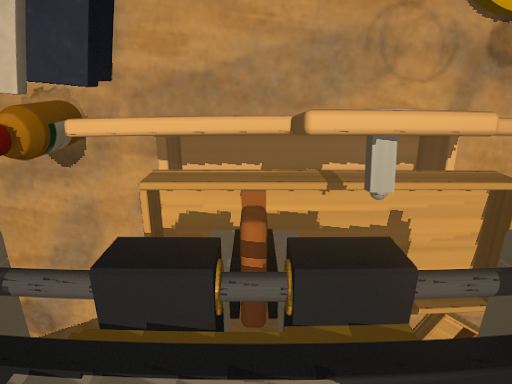

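The tray is held above the open case, with its rear rim at rows 172–188 and its rear-left corner near (140,175). I'll check where it sits relative to the case.

Run:
```python
from h import *
o=ctrl.get_obs();C=np.array([.5885,.0605]);y=np.radians(7.2);X=np.array([np.cos(y),np.sin(y)]);Y=np.array([-np.sin(y),np.cos(y)])
for q in((141,173),(250,172),(500,174),(141,189),(150,235)):
  w=onz('wrist',[q],.1445,o)[0][:2]-C;print(q,w@X,w@Y)
t=o['tool_pos'][:2]-C;print('tool',t@X,t@Y)
```

```text
(141, 173) 0.04147315549463008 0.09547435294654123
(250, 172) 0.04178417673842383 0.042711231864479976
(500, 174) 0.040929336861172554 -0.08345780442443873
(141, 189) 0.03336622967939598 0.09630083210546295
(150, 235) 0.008624868866839119 0.094242432780767
tool 0.0007719902038412123 0.04154113586303182
```

Call:
apply_moves(
  targets=[
    {"travel": [-1,-1,20],"roll": -0.3,"jaw": 0},
    {"travel": [0,0,20],"roll": 0,"jaw": 0},
    {"travel": [0,0,20],"roll": 0,"jaw": 0},
    {"travel": [0,0,20],"roll": 0,"jaw": 0},
    {"travel": [0,0,15],"roll": 0,"jaw": 0},
    {"travel": [0,0,8],"roll": 0,"jaw": 0},
    {"travel": [0,0,4],"roll": 0,"jaw": 0},
    {"travel": [0,0,0],"roll": 0,"jaw": 0},
  ],
)

```text
clock: 13.0
tool_pos: [0.5835, 0.1028, 0.0545]
orientation: [180.0, 0.0, 7.4]
force: [-0.2, -0.2, -1.4]
opening: 0.0118
gripper_force: 30.0
```

Call:
apply_moves(
  targets=[
    {"travel": [0,0,2],"roll": 0,"jaw": 0},
    {"travel": [0,0,2],"roll": 0,"jaw": 0},
    {"travel": [0,0,0],"roll": 0,"jaw": 0},
  ],
)

```text
clock: 13.3
tool_pos: [0.5837, 0.1024, 0.0506]
orientation: [-180.0, -0.0, 7.4]
force: [-0.1, -0.3, -0.3]
opening: 0.0118
gripper_force: 30.0
```

Call:
apply_moves(
  targets=[
    {"travel": [0,0,1.5],"roll": 0,"jaw": 0},
    {"travel": [0,0,1],"roll": 0,"jaw": 0},
    {"travel": [0,0,0],"roll": 0,"jaw": 0},
  ],
)

```text
clock: 13.6
tool_pos: [0.5837, 0.1024, 0.0485]
orientation: [180.0, -0.0, 7.4]
force: [-0.9, -0.5, 4.6]
opening: 0.0121
gripper_force: 30.0
```

Call:
apply_moves(
  targets=[
    {"travel": [0,0,0],"roll": 0,"jaw": 30},
    {"travel": [0,0,0],"roll": 0,"jaw": 30},
    {"travel": [0,0,0],"roll": 0,"jaw": 30},
    {"travel": [0,0,-10],"roll": 0,"jaw": 30},
    {"travel": [0,0,-30],"roll": 0,"jaw": 30},
    {"travel": [0,0,-40],"roll": 0,"jaw": 30},
    {"travel": [0,0,-40],"roll": 0,"jaw": 30},
    {"travel": [0,0,-40],"roll": 0,"jaw": 30},
    {"travel": [0,0,-40],"roll": 0,"jaw": 30},
  ],
)

```text
clock: 14.5
tool_pos: [0.5833, 0.1022, 0.2505]
orientation: [-180.0, -0.0, 7.4]
force: [1.2, 0.8, -0.8]
opening: 0.03
gripper_force: 0.0
```

Call:
apply_moves(
  targets=[
    {"travel": [-32.5,38,0],"roll": 0,"jaw": 30},
    {"travel": [-32.5,38,0],"roll": 0,"jaw": 30},
    {"travel": [-32.5,38,0],"roll": 0,"jaw": 30},
    {"travel": [-32.5,38,0],"roll": 0,"jaw": 30},
    {"travel": [-32.5,38,0],"roll": 0,"jaw": 30},
    {"travel": [-32.5,38,0],"roll": 7.5,"jaw": 30},
    {"travel": [0,0,0],"roll": 7.5,"jaw": 30},
    {"travel": [0,0,0],"roll": 7.5,"jaw": 30},
    {"travel": [0,0,0],"roll": 7.4,"jaw": 30},
    {"travel": [0,0,0],"roll": 0,"jaw": 30},
  ],
)

```text
clock: 15.5
tool_pos: [0.4195, -0.149, 0.2486]
orientation: [-180.0, -0.1, -22.6]
force: [1.2, -0.0, -0.1]
opening: 0.0296
gripper_force: 0.0
```

Run:
```python
from h import *
o,im=snap('wrist','w5.png');print(o['tool_pos'],o['orientation'])
_,t=snap('top')
a=cv2.resize(im[:,:,::-1],(512,384));b=cv2.resize(t[135:225,190:310,::-1],(512,384),interpolation=cv2.INTER_CUBIC)
cv2.imwrite('pics/t5.png',b)
cv2.imwrite('pics/v5.png',np.vstack([a[:300],b[:300]]))
```

```text
[ 0.41949049 -0.14902419  0.24861611] [-1.79976832e+02 -5.23090904e-02 -2.26219119e+01]
```

View pics/v5.png

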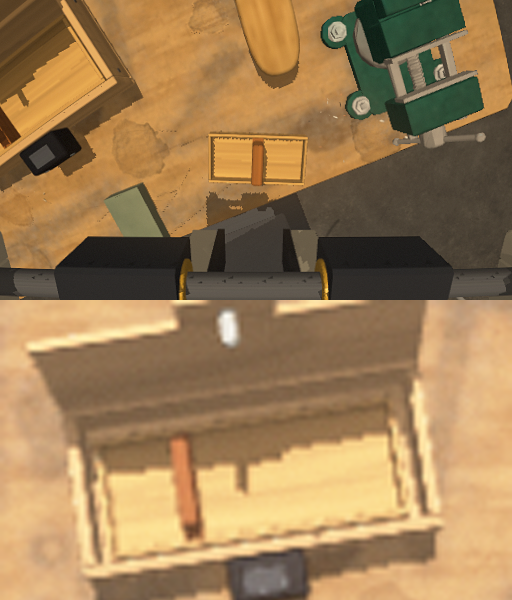

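The wrist view shows the small tray with corners at (208,133), (306,136), (304,184) and (210,183), and its handle at column 258. The top view shows the large tray lying in the case with its handle on the left.

Run:
```python
from h import *
o=ctrl.get_obs();Rm=R.from_euler('xyz',o['orientation'],degrees=True).as_matrix()
for q,z in(((208,133),.02),((306,136),.02),((304,184),.02),((210,183),.02),((258,141),.05),((258.5,183),.05)):
  w=onz('wrist',[q],z,o)[0];print(np.round(w,4),np.round(Rm.T@(w-o['tool_pos']),4))
C=np.array([.5885,.0605]);y=np.radians(7.2);X=np.array([np.cos(y),np.sin(y)]);Y=np.array([-np.sin(y),np.cos(y)])
for q in((181,438),(191,532)):
  p=(q[0]*120/512+190-.4,(q[1]-300)*90/384+135-.4);w=onz('top',[p],.055)[0];d=w[:2]-C;print('handle',w,d@X,d@Y)
for q in((400,405),(95,450),(110,555),(412,515)):
  p=(q[0]*120/512+190-.4,(q[1]-300)*90/384+135-.4);w=onz('top',[p],.032)[0];d=w[:2]-C;print('rim?',d@X,d@Y)
```

```text
[ 0.4677 -0.1149  0.02  ] [ 0.0314 -0.0495  0.2284]
[ 0.4238 -0.2135  0.02  ] [0.0282 0.0584 0.2283]
[ 0.3726 -0.1928  0.02  ] [-0.027   0.0586  0.2283]
[ 0.4146 -0.0933  0.02  ] [-0.0258 -0.0494  0.2283]
[ 0.4431 -0.1638  0.05  ] [0.0273 0.005  0.1984]
[ 0.4018 -0.1476  0.05  ] [-0.0171  0.0057  0.1983]
handle [0.60879063 0.10486107 0.055     ] 0.0256905526921829 0.04146817828830381
handle [0.54895409 0.09923679 0.055     ] -0.0343790747565544 0.04338775412479816
rim? 0.030720282689709943 -0.100374931475433
rim? 0.03035908981147412 0.09892289009019284
rim? -0.03868575495659308 0.0982587327677214
rim? -0.04121442992879696 -0.09713345025256923
```

Call:
apply_moves(
  targets=[
    {"travel": [2,5,40],"roll": 1,"jaw": 30},
    {"travel": [0,0,40],"roll": 0,"jaw": 30},
    {"travel": [0,0,40],"roll": 0,"jaw": 30},
    {"travel": [0,0,40],"roll": 0,"jaw": 30},
    {"travel": [0,0,28],"roll": 0,"jaw": 30},
    {"travel": [0,0,14],"roll": 0,"jaw": 30},
    {"travel": [0,0,6],"roll": 0,"jaw": 30},
    {"travel": [0,0,0],"roll": 0,"jaw": 10},
    {"travel": [0,0,0],"roll": 0,"jaw": 0},
    {"travel": [0,0,0],"roll": 0,"jaw": 0},
  ],
)

```text
clock: 16.6
tool_pos: [0.4205, -0.1541, 0.0409]
orientation: [-179.9, -0.1, -23.4]
force: [-0.7, -1.3, 1.3]
opening: 0.0118
gripper_force: 30.1
```

Call:
apply_moves(
  targets=[
    {"travel": [0,0,0],"roll": 0,"jaw": 0},
    {"travel": [0,0,0],"roll": 0,"jaw": 0},
  ],
)

```text
clock: 16.8
tool_pos: [0.4204, -0.1541, 0.0408]
orientation: [-179.9, -0.1, -23.5]
force: [-1.3, 0.7, 7.9]
opening: 0.0119
gripper_force: 29.9
```

Call:
apply_moves(
  targets=[
    {"travel": [0,0,-10],"roll": 0,"jaw": 0},
    {"travel": [0,0,-25],"roll": 0,"jaw": 0},
    {"travel": [0,0,-30],"roll": 0,"jaw": 0},
    {"travel": [0,0,-30],"roll": 0,"jaw": 0},
    {"travel": [0,0,-25],"roll": 0,"jaw": 0},
    {"travel": [0,0,0],"roll": -7.7,"jaw": 0},
    {"travel": [0,0,0],"roll": -7.7,"jaw": 0},
    {"travel": [0,0,0],"roll": -7.7,"jaw": 0},
    {"travel": [0,0,0],"roll": -7.7,"jaw": 0},
    {"travel": [0,0,0],"roll": 0,"jaw": 0},
  ],
)

```text
clock: 17.8
tool_pos: [0.4193, -0.1542, 0.1605]
orientation: [-180.0, -0.0, 7.4]
force: [-0.1, 0.2, -0.8]
opening: 0.0117
gripper_force: 29.9
```

Call:
apply_moves(
  targets=[
    {"travel": [12,-10,0],"roll": 0,"jaw": 0},
    {"travel": [24,-20.3,0],"roll": 0,"jaw": 0},
    {"travel": [24,-20.3,0],"roll": 0,"jaw": 0},
    {"travel": [24,-20.3,0],"roll": 0,"jaw": 0},
    {"travel": [24,-20.3,0],"roll": 0,"jaw": 0},
    {"travel": [24,-20.3,0],"roll": 0,"jaw": 0},
    {"travel": [24,-20.3,0],"roll": 0,"jaw": 0},
    {"travel": [24,-20.3,0],"roll": 0,"jaw": 0},
    {"travel": [12,-10.3,0],"roll": 0,"jaw": 0},
    {"travel": [0,0,0],"roll": 0,"jaw": 0},
  ],
)

```text
clock: 18.8
tool_pos: [0.5906, 0.0332, 0.1594]
orientation: [180.0, 0.0, 7.3]
force: [-0.1, -0.6, -0.9]
opening: 0.0121
gripper_force: 29.9
```

Run:
```python
from h import *
o,im=snap('wrist','w6.png');print(o['tool_pos'],o['orientation'],o['opening'])
```

```text
[0.5905863  0.03319757 0.15942487] [1.79989399e+02 1.71207713e-02 7.26733090e+00] 0.012108208075155866
```

View pics/w6.png

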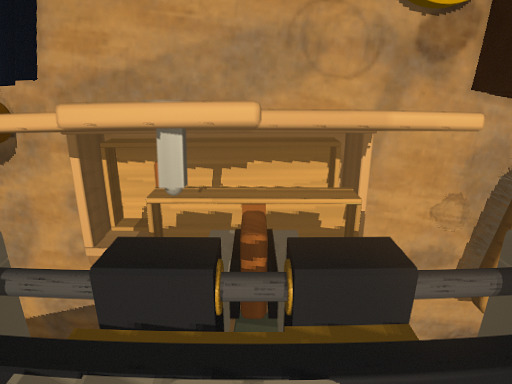

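The small tray hangs over the bay, with its rear rim at (148–361, 190). The large tray's rear rim runs along row 138, from column 101 to 341. I'll compare the two.

Run:
```python
from h import *
o=ctrl.get_obs();C=np.array([.5885,.0605]);y=np.radians(7.2);X=np.array([np.cos(y),np.sin(y)]);Y=np.array([-np.sin(y),np.cos(y)])
for n,q,z in(('ins RL',(148,190),.1386),('ins RR',(361,190),.1386),('tray RL',(101,138),.032),('tray RR',(341,138),.032),('tray inner RL',(111,150),.032),('tray inner RR',(332,150),.032)):
  w=onz('wrist',[q],z,o)[0][:2]-C;print(n,w@X,w@Y)
```

```text
ins RL 0.02814398968481903 0.02448608499508488
ins RR 0.02827248239627295 -0.08270513695135766
tray RL 0.038718046908053284 0.09518131956436879
tray RR 0.038446273967001066 -0.09886611916297776
tray inner RL 0.0287803319101336 0.08795390254239888
tray inner RR 0.028645353048247495 -0.09222230715354572
```

Call:
apply_moves(
  targets=[
    {"travel": [0,1,20],"roll": 0,"jaw": 0},
    {"travel": [0,0,20],"roll": 0,"jaw": 0},
    {"travel": [0,0,20],"roll": 0,"jaw": 0},
    {"travel": [0,0,20],"roll": 0,"jaw": 0},
    {"travel": [0,0,13],"roll": 0,"jaw": 0},
    {"travel": [0,0,7],"roll": 0,"jaw": 0},
    {"travel": [0,0,3],"roll": 0,"jaw": 0},
    {"travel": [0,0,2],"roll": 0,"jaw": 0},
    {"travel": [0,0,2],"roll": 0,"jaw": 0},
    {"travel": [0,0,0],"roll": 0,"jaw": 0},
  ],
)

```text
clock: 19.85
tool_pos: [0.5897, 0.0304, 0.0532]
orientation: [-180.0, -0.0, 7.3]
force: [0.9, 0.3, -0.2]
opening: 0.0117
gripper_force: 29.9
```

Call:
apply_moves(
  targets=[
    {"travel": [0,0,1],"roll": 0,"jaw": 0},
    {"travel": [0,0,1],"roll": 0,"jaw": 0},
    {"travel": [0,0,0],"roll": 0,"jaw": 0},
  ],
)

```text
clock: 20.15
tool_pos: [0.5896, 0.0304, 0.0509]
orientation: [-180.0, -0.0, 7.3]
force: [1.1, 0.6, -1.4]
opening: 0.0116
gripper_force: 29.9
```

Call:
apply_moves(
  targets=[
    {"travel": [0,0,0.7],"roll": 0,"jaw": 0},
    {"travel": [0,0,0],"roll": 0,"jaw": 30},
    {"travel": [0,0,0],"roll": 0,"jaw": 30},
    {"travel": [0,0,0],"roll": 0,"jaw": 30},
    {"travel": [0,0,-10],"roll": 0,"jaw": 30},
    {"travel": [0,0,-30],"roll": 0,"jaw": 30},
    {"travel": [0,0,-40],"roll": 0,"jaw": 30},
    {"travel": [0,0,-40],"roll": 0,"jaw": 30},
    {"travel": [0,0,-40],"roll": 0,"jaw": 30},
    {"travel": [-30,0,-30],"roll": 0,"jaw": 30},
  ],
)

```text
clock: 21.15
tool_pos: [0.5621, 0.0268, 0.2433]
orientation: [180.0, -0.2, 7.3]
force: [-0.2, 0.8, -0.3]
opening: 0.0299
gripper_force: 0.0
```

Call:
apply_moves(
  targets=[
    {"travel": [-40,0,0],"roll": 0,"jaw": 30},
    {"travel": [-40,0,0],"roll": 0,"jaw": 30},
    {"travel": [0,0,0],"roll": 0,"jaw": 30},
    {"travel": [0,0,0],"roll": 0,"jaw": 30},
    {"travel": [0,0,0],"roll": 0,"jaw": 30},
  ],
)

```text
clock: 21.65
tool_pos: [0.481, 0.0165, 0.2409]
orientation: [-180.0, -0.1, 7.3]
force: [-0.9, 0.0, -1.1]
opening: 0.0299
gripper_force: 0.0
```

Run:
```python
from h import *
o,im=snap('wrist','w7.png');print(o['tool_pos'],o['orientation'],o['force'])
```

```text
[0.48103149 0.01653229 0.24085712] [-1.79988743e+02 -7.31521472e-02  7.32077373e+00] [-0.92918687  0.02739777 -1.05147951]
```

View pics/w7.png

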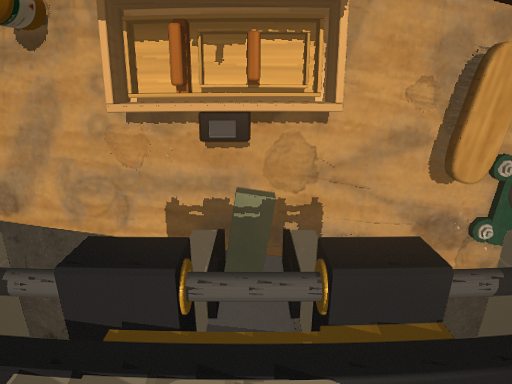

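The small tray sits squarely in the long bay, with handles at (178,52) and (254,55). Everything is flat and the bystanders have not moved, so I'm handing in.

```bash
python3 -c "
from plant import ctrl
print(ctrl.close_job())"
```

```text
the job is handed in; nothing more can be done
None
```

I pressed the latch, eased the lid up to its stop, set the large tray in the case and the small tray in its long bay, let go of both, and handed the job in at about 22 s; no verdict was returned.

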